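# Take a plate from the rotary magazine and lay it on the test rest

### The arm

A 6-joint arm with a two-finger parallel gripper is mounted at the origin on a cart in front of the work surface, level with it; the furniture and walls round the work are solid. World frame = base frame: x ahead of the robot, y to its left, z up, the work surface at z = 0. Lengths are in mm, angles in rad, forces in N, time in s.
With the tool pointing down it reaches from about 150 to 775 mm from the base axis. Payload 6.1 kg.
Tool frame: the origin (TCP) lies at the very end of the fingers, on their centre line; the grasp point (between the pads) lies 19 mm behind it; z points along the fingers, y is the line along which they close (so a half turn about z gives the same grasp; the last joint's range is limited). The gripper opens to 85 mm and grips with 20 to 120 N. Pads are 22 mm wide; open, the fingers measure 114 mm over their backs; the gripper's body (76 mm by 85 mm) begins 54 mm behind the grasp point. The pads swing forward as they close: fully open they stand 13 mm farther back than shut.
Start: joints at [-1.306, 0.126, -0.04, 1.405, 0, 1.571], TCP at [137.395, -506.686, 207.995] pointing down, gripper open.
Joint ranges: [-2.72, 2.72], [-0.95, 1.95], [-1.27, 1.35], [-1.78, 2.02], [-1.46, 1.47], [-3.14, 3.14]. Speed limits (rad/s): [2.39, 2.39, 3.01, 3.14, 3.14, 3.14].

### API

Orientations are given as [roll, pitch, yaw] about the fixed x, y, z axes, in that order (R = Rz(yaw) Ry(pitch) Rx(roll)).
In Python, from plant import ctrl, eyes, order gives the robot as it stands.
- The arm moves only by the tool arm_command, never from a script. Its argument "rows" is a list of rows, each a list of 2 entries, a list of its own where there are three numbers: the shift along the world's x, y, z in m, then the turn about the world's z in degrees. In form: [[[x, y, z], twist], ...]. A call has 1 to 12 rows; each row shifts and turns the commanded pose from where the row before left it; what a row does not reach is not made up. A row lasts 1/8 s, in which the tool goes at most 62.5 mm and 10.7 degrees, less where a joint would pass 70% of its speed; a pose out of reach is approached as far as the arm can. A call with a gripper value outside its range is refused whole. "claw" is the finger opening in m, from 0 to 0.0854, set as the call begins (left out, the last holds). The fingers move at their own pace and stop on an object; the grip force is fixed at half the most. Time passes only in rows, so rows that do not move let the fingers close. It gives the time, the measured TCP pose, the force, the opening and the grip force at its end, in the units of the state.
- ctrl.state(): the state, without advancing time (a new reading comes with each control period).
- eyes.camera(name): name is "scene" or "side" or "wrist"; returns a dict with "frame" (400x640x3 uint8, red, green, blue), "K" (3x3 intrinsics, pixels), "pose" (4x4, takes a point from camera to world coordinates); the wrist camera has in their place "hand_eye" (4x4, takes a point from camera to tool coordinates, whose origin is the TCP and whose axes are the flange's). Camera axes: x right, y down, z forward; pixel columns grow to the right and rows downward; lengths in mm; the calibration is good to about 2 mm. The wrist camera is an equidistant fisheye: a pixel r from the principal point sees the ray r / f radians off the axis. A picture is of the moment at which its call begins: read the wrist's pose just before it. There is no depth.
- order.hand_in(): hands the job in; it is judged then, once.
The state is a dict: "time": time; "joint_pos": joint angles; "qvel": joint speeds; "tau": joint torques, N m; "tcp_pos": TCP position; "ee_rot": TCP orientation; "force": force on the tool from outside, world axes, zero at the start; "wrist_torque": the same for the moment, N m; "opening": opening from 0.0 (shut) to 1.0 (fully open); "grasp_force": force on a finger pad.
Only numpy, scipy, OpenCV 4.12 (cv2) and the standard library are available. Lean on these libraries where they do the work, as an engineer would, in place of code of your own. Each camera call takes 0.05 s, during which the arm holds its last target. There are 200 camera calls.

### The job

Turn the table of the round plate magazine (it has two upright posts to turn it by) until the plate with the two round holes points out through the gap in the guard, and slide that plate outward until its end overhangs the rim without falling. Then grip the overhanging end and lay the plate flat on the two bars of the test rest, centred and lengthwise across both bars. Leave the plain plate in its channel and do not disturb the other things on the bench.

Things in the scene. Friction and masses are not known exactly. Their poses are not given: they have to be found in the camera images.
- magazine: The fixed housing of the round plate magazine, grey, 360 mm across; origin on its axis at bench level, z up. A sheet guard 58 mm high and 5 mm thick surrounds the turntable at 178 mm radius except for one gap of 56 degrees, centred on this body's -y direction. In the gap nothing stands higher than 8 mm outside the turntable.
- turntable (a joint): Angle of the turntable about the magazine's axis in rad, counterclockwise from above positive, 0 at the start, range -3.1 to 3.1; light friction (about 0.12 N m), stays where it is left. The turntable is a dark disc of 172 mm radius, top face 45 mm above the bench, flat and open in the middle. Two radial channels lie opposite each other, each between two rails 53 mm apart inside, 6 mm wide, 9 mm high, from 32 to 166 mm radius.
- post_1 (a point): Middle of a black upright handle post on the turntable (16 mm diameter, from 49 to 94 mm above the bench; the point is 72 mm above it), 125 mm from the axis, a quarter turn from both channels.
- post_2 (a point): The same on the second post, opposite post_1.
- holed_plate_center (a point): Centre of the flat aluminium plate with two round 20 mm holes, 140 x 50 x 6 mm, 0.12 kg, loose in one of the two channels. Its x axis runs along its length (either way round), z up. At the start the centre is 100 mm from the magazine's axis, so the ends are at 30 and 170 mm; in the channel rails stand 3 mm above the plate's top with 1.5 mm play beside it. Between the two plates 60 mm of the disc's middle are free.
- plain_plate_center (a point): Centre of the plain aluminium plate without holes, same size, loose in the opposite channel; it stays there.
- rest_top (a point): Test rest, fixed: the point midway between its two steel bars at their top face, 45 mm above the bench. The bars run along this point's x axis (60 mm long, 10 mm wide), 50 mm apart between centres along y (25 mm either side of the point). The plate is to lie with its length along this point's y axis, either way round. The grey base is 70 x 90 x 8 mm.
- grease_tin: Bystander: flat round lidded tin, 67 across, 29 high (mm), loose on the bench; origin at its underside.
- wrench_clip: Bystander: flat black clip, 76x40x6 (mm), loose on the bench; origin at its underside.
- marker_1: Bystander: marker pen, 137 long (mm), loose on the bench; origin at its underside.
- notebook: Bystander: dark notebook, 148x109x14 (mm), loose on the bench; origin at its underside.
- ref_block_2: Bystander: plain steel disc, 56 across, 16 high (mm), loose on the bench; origin at its underside.

How it is judged:
By the outcome, as a careful person would: the job done as asked, in the order asked, and still so for the second after the job is handed in, with the robot touching nothing.
It also fails if it takes over 64 s, if anything falls off the work surface, if the arm or the gripper's body presses on something with over 40 N, if the wrist force passes 120 N, or if a joint passes its speed limit or range.

## Working session

There is one attempt and no reset: what is moved stays moved. The work goes in short steps, Python scripts to look and compute and a tool call to move; the robot and the scene stay as the last step left them, time stands still between calls to the robot, and variables do not carry over. Pictures are saved under pics/ and viewed, at most 10 in all, crops included, and the job is handed in when it is done.

Besides the shell and the picture viewer there is one more tool, called after "Call:" as name(argument=value, ...), one argument or row to a line, values as JSON. arm_command: Moves the arm, as the interface text tells. Its arguments: {"type":"object","properties":{"rows":{"type":"array","items":{"type":"array"}},"claw":{"type":"number"}},"required":["rows"]}

```bash
mkdir -p pics; ls
python3 - <<'E'
from plant import ctrl, eyes, order
import cv2, numpy as np
s=ctrl.state(); print({k:np.round(v,3).tolist() for k,v in s.items()})
for n in ["scene","side","wrist"]:
    c=eyes.camera(n); cv2.imwrite(f"pics/{n}0.png",c["frame"][:,:,::-1])
    print(n,np.round(c["K"],1).tolist(),np.round(c.get("pose",c.get("hand_eye")),3).tolist())
a=cv2.imread("pics/scene0.png");b=cv2.imread("pics/side0.png")
E
```

```text
pics
{'time': 0.0, 'joint_pos': [-1.306, 0.126, -0.041, 1.405, 0.0, 1.571], 'qvel': [-0.001, 0.001, 0.001, 0.001, -0.0, 0.001], 'tau': [-0.002, -43.591, 35.293, 0.017, 0.0, -0.0], 'tcp_pos': [137.318, -506.264, 207.218], 'ee_rot': [-3.14, -0.0, 0.265], 'force': [-0.345, 0.199, -0.574], 'wrist_torque': [0.004, -0.042, -0.02], 'grasp_force': 0.0, 'opening': 0.999}
scene [[370.6, 0.0, 320.3], [0.0, 370.6, 199.9], [0.0, 0.0, 1.0]] [[-0.889, -0.231, 0.395, 103.346], [-0.458, 0.453, -0.765, 742.483], [-0.002, -0.861, -0.508, 579.038], [0.0, 0.0, 0.0, 1.0]]
side [[388.1, 0.0, 318.4], [0.0, 388.1, 197.5], [0.0, 0.0, 1.0]] [[0.872, -0.3, 0.387, 16.438], [-0.49, -0.56, 0.668, -887.681], [0.017, -0.772, -0.635, 877.742], [0.0, 0.0, 0.0, 1.0]]
wrist [[309.7, 0.0, 321.5], [0.0, 309.7, 200.8], [0.0, 0.0, 1.0]] [[-0.0, -0.948, -0.318, 81.943], [1.0, -0.0, -0.001, -1.506], [0.001, -0.318, 0.948, -165.081], [0.0, 0.0, 0.0, 1.0]]
```

View pics/scene0.png

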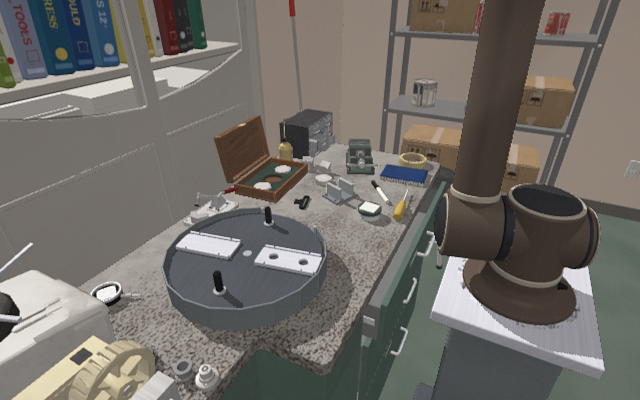

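View pics/side0.png

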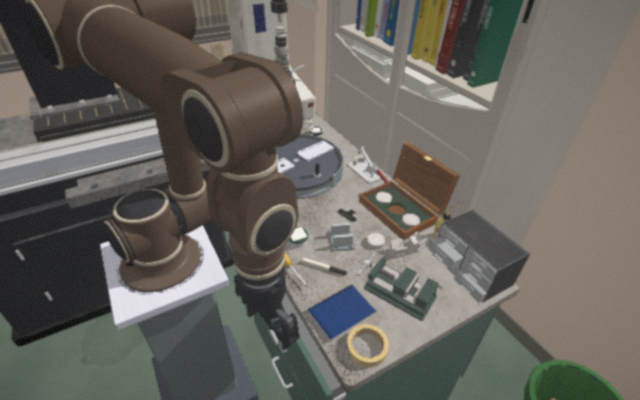

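The scene view shows the magazine around (247,255), with post tops at about (268,208) and (218,272). The holed plate is at (288,260), the plain plate at (208,245) and the test rest near (340,190). The side view shows the rest at (341,237) and part of the magazine at (315,165).

```bash
cat > h.py <<'E'
from plant import ctrl, eyes, order
import cv2, numpy as np
from scipy.spatial.transform import Rotation as R
def take(n,save=None):
    s=ctrl.state(); c=eyes.camera(n); c["name"]=n
    if n=="wrist":
        T=np.eye(4);T[:3,:3]=R.from_euler("xyz",s["ee_rot"]).as_matrix();T[:3,3]=s["tcp_pos"]
        c["pose"]=T@c["hand_eye"]
    if save: cv2.imwrite(f"pics/{save}.png",c["frame"][:,:,::-1]); np.savez(f"pics/{save}.npz",**c)
    return c
def load(n): return dict(np.load(f"pics/{n}.npz"))
def ray(c,p):
    K=c["K"];v=np.array([(p[0]-K[0,2])/K[0,0],(p[1]-K[1,2])/K[1,1]])
    if str(c["name"])=="wrist":
        t=np.linalg.norm(v); d=np.r_[v/t*np.sin(t),np.cos(t)]
    else: d=np.r_[v,1]; d/=np.linalg.norm(d)
    return c["pose"][:3,3],c["pose"][:3,:3]@d
def onz(c,p,z):
    o,d=ray(c,p); return o+d*(z-o[2])/d[2]
def tri(c1,p1,c2,p2):
    o,d=ray(c1,p1);q,e=ray(c2,p2)
    t=np.linalg.lstsq(np.c_[d,-e],q-o,rcond=None)[0]
    a=o+t[0]*d;b=q+t[1]*e
    return (a+b)/2,np.linalg.norm(a-b)
def proj(c,P):
    v=c["pose"][:3,:3].T@(np.asarray(P,float)-c["pose"][:3,3])
    if str(c["name"])=="wrist":
        r=np.linalg.norm(v[:2]);v2=v[:2]/r*np.arctan2(r,v[2])
    else: v2=v[:2]/v[2]
    return v2*[c["K"][0,0],c["K"][1,1]]+[c["K"][0,2],c["K"][1,2]]
E
python3 - <<'E'
from h import *
c=take("scene","s1"); d=take("side","d1")
for n,p,z in [("postA top",(268,209),94),("postB top",(217.5,272),94),("holed",(288.5,260),51),("plain",(208.5,245),51),("rest",(341,186),45),("grease",(370,207),29)]:
    print(n,onz(c,p,z).round(0))
print("rest side",onz(d,(341,230),45).round(0), tri(c,(341,186),d,(341,230)))
a=cv2.resize(c["frame"][190:330,150:400,::-1],None,fx=2.6,fy=2.6,interpolation=2)
b=cv2.resize(c["frame"][160:230,310:410,::-1],None,fx=3.2,fy=3.2,interpolation=2)
e=cv2.resize(d["frame"][190:290,300:400,::-1],None,fx=2.2,fy=2.2,interpolation=2)
W=np.zeros((600,700,3),np.uint8);W[:a.shape[0],:a.shape[1]]=a;W[370:370+b.shape[0],:b.shape[1]]=b;W[370:590,400:620]=e
cv2.imwrite("pics/v1.png",W)
E
```

```text
postA top [576. 111.  94.]
postB top [532. 347.  94.]
holed [457. 211.  51.]
plain [651. 250.  51.]
rest [ 501. -164.   45.]
grease [ 388. -114.   29.]
rest side [ 509. -181.   45.] (array([ 509.39548399, -177.07873944,   38.48497133]), np.float64(5.754512350659159))
```

View pics/v1.png

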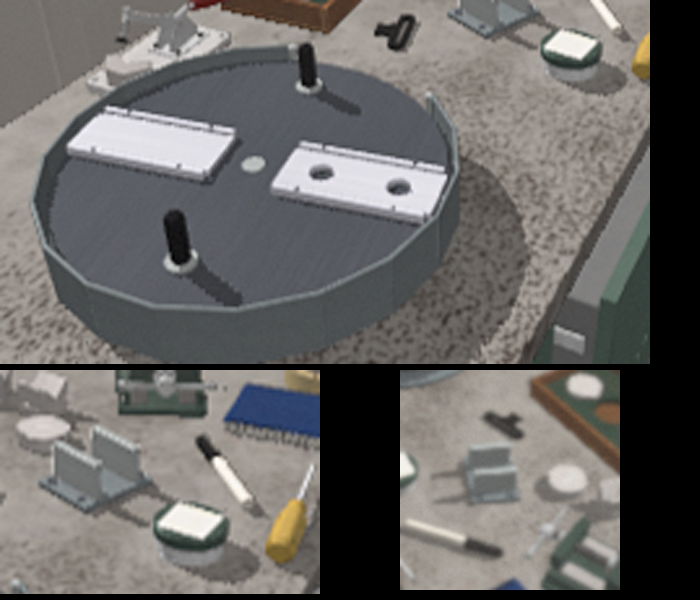

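The crop shows the guard gap between guard ends at crop (297,48) and (430,97). The holed plate is at (360,182), pointing right. The rest's two bars have their tops at (52,443)-(103,470) and (92,430)-(138,460).

Run:
```python
from h import *
c=load("s1");d=load("d1")
f=lambda x,y:(150+x/2.6,190+y/2.6)
g=lambda x,y:(310+x/3.2,160+(y-370)/3.2)
e=lambda x,y:(300+(x-400)/2.2,190+(y-370)/2.2)
C=np.array([554,230])
for p in [(297,48),(430,97)]:
    P=onz(c,f(*p),58); v=P[:2]-C; print("gap",P.round(0),np.hypot(*v),np.degrees(np.arctan2(v[1],v[0])))
for z,ps in [(94,[(306,46),(175,214)]),(51,[(283,182),(305,148),(449,172),(425,213),(70,148),(108,110),(235,135),(205,173)])]:
    for p in ps: print(z,p,onz(c,f(*p),z).round(0))
print("rest scene",[onz(c,g(*p),45).round(0)[:2] for p in [(52,443),(103,470),(92,430),(138,460)]])
print("rest side",[onz(d,e(*p),45).round(0)[:2] for p in [(470,452),(506,446),(476,478),(515,470)]])
print(tri(c,(265.5,208),d,(316.5,165)))
```

```text
gap [621.  66.  58.] 177.1777609162342 -67.74541759895328
gap [459.  81.  58.] 176.4532935659998 -122.67559840587217
94 (306, 46) [580. 106.  94.]
94 (175, 214) [532. 348.  94.]
51 (283, 182) [515. 240.  51.]
51 (305, 148) [525. 193.  51.]
51 (449, 172) [396. 165.  51.]
51 (425, 213) [390. 220.  51.]
51 (70, 148) [711. 288.  51.]
51 (108, 110) [723. 229.  51.]
51 (235, 135) [592. 206.  51.]
51 (205, 173) [582. 261.  51.]
rest scene [array([ 550., -162.]), array([ 484., -135.]), array([ 527., -204.]), array([ 463., -168.])]
rest side [array([ 490., -157.]), array([ 542., -171.]), array([ 471., -205.]), array([ 526., -217.])]
(array([584.01621018, 106.10078476,  89.71168598]), np.float64(5.715512836354241))
```

The gap centre is at about -95° and the holed plate at -169°, so the table needs about +74°. The axis is near (554,230). On the way I'll look at the rest from the wrist camera.

Call:
arm_command(
  rows=[
    [[0.04, 0.03, 0.012], -10],
    [[0.04, 0.04, 0.012], -10],
    [[0.04, 0.04, 0.012], -10],
    [[0.04, 0.04, 0.012], -10],
    [[0.04, 0.04, 0.012], -10],
    [[0.04, 0.04, 0.012], -10],
    [[0.04, 0.04, 0.012], -10],
    [[0.04, 0.04, 0.012], -10],
    [[0, 0, 0], 0],
    [[0, 0, 0], 0],
  ],
)

```text
time: 1.5
tcp_pos: [325.6, -320.8, 301.7]
ee_rot: [-3.007, 0.006, -0.871]
force: [0.5, -0.1, -0.5]
opening: 1.001
grasp_force: 0.0
```

Run:
```python
from h import *
c=take("wrist","w1"); s=ctrl.state(); print(s["time"],s["tcp_pos"],np.degrees(s["ee_rot"]))
print(proj(c,(506,-180,45)))
```

```text
1.55 [ 325.72253966 -320.58067531  301.54083247] [-172.27136825    0.36359719  -49.87046438]
[197.87893969 151.2916458 ]
```

View pics/w1.png

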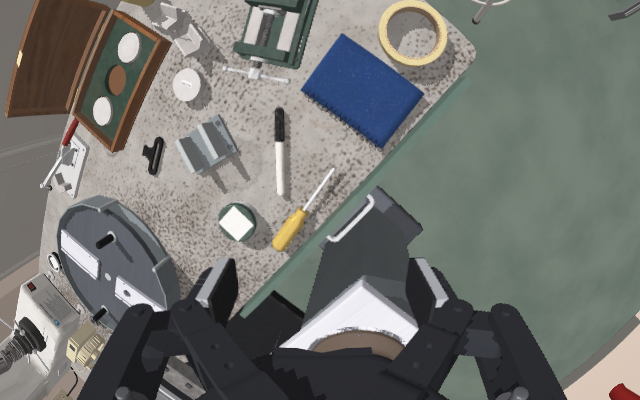

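The wrist view shows the rest at about (208,145), the tin at (237,223), the marker at (280,150) and the magazine at lower left. The tool is tilted and fell short of the commanded pose, so I'll check the joints.

Call:
arm_command(
  rows=[
    [[0.03, 0.03, 0], 0],
    [[0.03, 0.03, 0], 0],
    [[0, 0, 0], 0],
  ],
)

```text
time: 1.92
tcp_pos: [352.4, -290.4, 302.1]
ee_rot: [-2.97, 0.007, -0.808]
force: [-0.1, -0.5, -0.5]
opening: 1.004
grasp_force: 0.0
```

Run:
```python
from h import *
s=ctrl.state(); print(s["time"],s["tcp_pos"],np.degrees(s["ee_rot"]),s["joint_pos"])
```

```text
1.925 [ 352.42836549 -290.35749047  302.0628391 ] [-170.14845391    0.38267024  -46.28763465] [-0.8088639   0.01312217  0.03486961  1.59939493  0.1719352   3.14058555]
```

Joint 6 sits at its limit (j6 = j1 − yaw + 180°), so I'll use the opposite yaw and turn positive.

Call:
arm_command(
  rows=[
    [[0.01, 0.016, 0], 10.6],
    [[0.01, 0.016, 0], 10.6],
    [[0.01, 0.016, 0], 10.6],
    [[0.01, 0.016, 0], 10.6],
    [[0.01, 0.016, 0], 10.6],
    [[0.01, 0.016, 0], 10.6],
    [[0.01, 0.016, 0], 10.6],
    [[0.01, 0.016, 0], 10.6],
    [[0.01, 0.016, 0], 10.6],
    [[0.01, 0.016, 0], 10.6],
    [[0.01, 0.016, 0], 10.6],
    [[0, 0, 0], 0],
  ],
)

```text
time: 3.42
tcp_pos: [462.2, -114.4, 301.9]
ee_rot: [-2.97, 0.007, 1.227]
force: [0.2, 0.0, -0.5]
opening: 1.002
grasp_force: 0.0
```

Run:
```python
from h import *
s=ctrl.state(); print(s["time"],s["tcp_pos"],np.degrees(s["ee_rot"]),s["joint_pos"])
c=take("wrist","w2")
print(proj(c,(506,-180,45)))
```

```text
3.425 [ 462.15407768 -114.36186452  301.85403839] [-170.14200415    0.37485035   70.2757107 ] [-0.24916876  0.2051131   0.24624165  1.78382394  0.00983824  1.66559789]
[397.77829591 195.57684124]
```

View pics/w2.png

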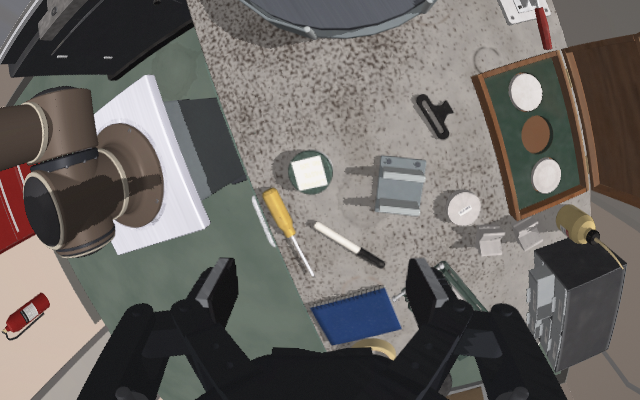

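The wrist view shows the rest at (400,185), the tin at (310,172) and the clip at (435,115). The 10° tilt is now baked into the commanded pose. It lies in the arm's plane, leaning inward. Raising the arm until joint 4 reaches its limit should level the tool, and I'll do that in small steps.

Call:
arm_command(
  rows=[
    [[0, 0, 0.05], 5.5],
    [[0, 0, 0.05], 0],
    [[0, 0, 0.05], 0],
    [[0, 0, 0.05], 0],
    [[0, 0, 0], 0],
  ],
)

```text
time: 4.1
tcp_pos: [446.8, -112.6, 432.4]
ee_rot: [-3.052, 0.006, 1.319]
force: [1.3, 0.3, -0.7]
opening: 1.005
grasp_force: 0.0
```

```bash
cat > st.py <<'E'
from h import *
s=ctrl.state(); print(s["time"],s["tcp_pos"].round(1) if hasattr(s["tcp_pos"],'round') else s["tcp_pos"],np.degrees(s["ee_rot"]).round(2),np.round(s["joint_pos"],3),np.round(s["force"],1),s["opening"])
E
python3 st.py
```

```text
4.1 [ 446.8 -112.6  432.4] [-174.85    0.33   75.56] [-0.243  0.206  0.566  2.021 -0.005  1.58 ] [ 1.3  0.3 -0.7] 1.004654688846976
```

That worked and halved the tilt. I'll continue.

Call:
arm_command(
  rows=[
    [[0, 0, 0.05], 0],
    [[0, 0, 0.05], 0],
    [[0, 0, 0], 0],
  ],
)

```text
time: 4.47
tcp_pos: [439.1, -110.6, 464.6]
ee_rot: [-3.129, 0.005, 1.32]
force: [-0.2, -0.0, -0.3]
opening: 1.003
grasp_force: 0.0
```

```bash
python3 st.py
```

```text
4.475 [ 439.1 -110.6  464.6] [-179.25    0.3    75.61] [-0.243  0.158  0.595  2.021 -0.005  1.579] [-0.2 -0.  -0.3] 1.0025737765039577
```

Call:
arm_command(
  rows=[
    [[0, 0, 0.017], 0],
    [[0.01, -0.01, -0.055], 0],
    [[0.01, -0.01, -0.06], 0],
    [[0.01, -0.02, -0.06], 0],
    [[0.005, -0.02, -0.05], 0],
    [[0, -0.02, 0], 0],
    [[0, 0, 0], 0],
  ],
)

```text
time: 5.35
tcp_pos: [474.0, -191.5, 245.7]
ee_rot: [-3.138, 0.005, 1.318]
force: [-0.6, 0.3, 0.6]
opening: 1.001
grasp_force: 0.0
```

```bash
python3 st.py
python3 - <<'E'
from h import *
c=take("wrist","w3")
u,v=proj(c,(506,-180,45)).astype(int); print(u,v)
x0,y0=max(u-100,0),max(v-75,0)
cv2.imwrite("pics/w3c.png",cv2.resize(c["frame"][y0:y0+150,x0:x0+200,::-1],None,fx=4,fy=4,interpolation=2)); print(x0,y0)
E
```

```text
5.35 [ 474.  -191.5  245.7] [-179.77    0.31   75.51] [-0.38   0.106  0.02   1.488 -0.006  1.443] [-0.6  0.3  0.6] 1.000894929305449
346 153
246 78
```

View pics/w3c.png

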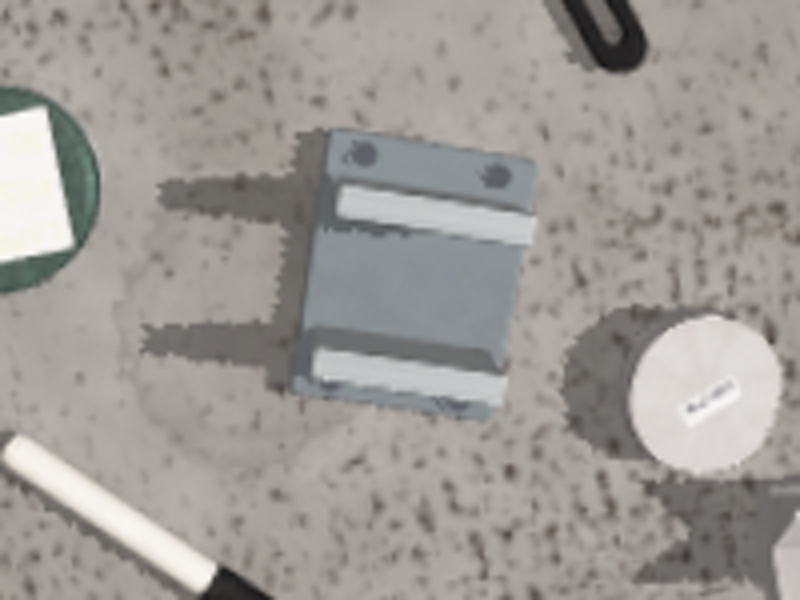

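The close view shows the light bar tops at crop (338,184)-(535,244) and (313,348)-(507,404). The steel disc is at (705,395), the tin at (30,190) and the marker at lower left, all clear of the placing spot.

Run:
```python
from h import *
c=load("w3");b=load("w2")
f=lambda x,y:(246+x/4,78+y/4)
q=[f(*p) for p in [(338,184),(535,212),(530,244),(338,217),(314,348),(507,373),(505,404),(313,377)]]
P=np.array([onz(c,p,45) for p in q]); print(P.round(1)); print("centre",P.mean(0), P[:4].mean(0),P[4:].mean(0))
for i,j in[(0,1),(3,2),(4,5),(7,6)]:
    d=P[j]-P[i];print(np.hypot(*d[:2]),np.degrees(np.arctan2(d[1],d[0])))
for n,cc,(x0,y0,x1,y1) in [("w3",c,(310,110,390,190)),("w2",b,(365,145,435,225))]:
    im=cc["frame"][y0:y1,x0:x1].astype(int)
    m=((im.min(2)>175)&(im[:,:,2]>=im[:,:,0]-1)).astype(np.uint8)
    N,l,s,ce=cv2.connectedComponentsWithStats(m)
    print(n,[(s[k,4],(ce[k]+[x0,y0]).round(1)) for k in range(1,N) if s[k,4]>60])
```

```text
[[ 496.4 -140.6   45. ]
 [ 551.3 -162.4   45. ]
 [ 547.8 -171.5   45. ]
 [ 494.  -150.2   45. ]
 [ 477.3 -186.8   45. ]
 [ 532.5 -208.7   45. ]
 [ 529.8 -218.2   45. ]
 [ 474.7 -195.5   45. ]]
centre [ 512.96117453 -179.25068996   45.        ] [ 522.35369195 -156.19813336   45.        ] [ 503.56865712 -202.30324656   45.        ]
59.132027309357255 -21.641459255160974
57.89141332364349 -21.67659806462528
59.39150657282857 -21.618033813453547
59.5897747871077 -22.370206570107346
w3 [(np.int32(337), array([355.2, 131.5])), (np.int32(315), array([348.3, 171.8]))]
w2 [(np.int32(219), array([404.4, 176.7])), (np.int32(197), array([399.5, 210.4]))]
```

Run:
```python
from h import *
c=load("w3");b=load("w2")
print(tri(c,(355.2,131.5),b,(404.4,176.7)),tri(c,(348.3,171.8),b,(399.5,210.4)))
```

```text
(array([ 522.39411987, -156.21697575,   45.33729807]), np.float64(0.19266937595832087)) (array([ 502.86781821, -201.46634261,   47.2038239 ]), np.float64(0.531015514552994))
```

Call:
arm_command(
  rows=[
    [[0.0, 0.06, 0.0], 3],
    [[0.0, 0.06, 0], 3],
    [[0.0, 0.06, 0], 3],
    [[0.005, 0.06, 0], 3],
    [[0.005, 0.06, 0], 3],
    [[0.005, 0.06, 0], 3],
    [[0.005, 0.06, 0], 3],
    [[0, 0, 0], 0],
  ],
)

```text
time: 6.4
tcp_pos: [494.1, 234.5, 246.1]
ee_rot: [-3.14, 0.003, 1.693]
force: [-0.2, -0.7, 0.4]
opening: 0.999
grasp_force: 0.0
```

```bash
python3 st.py
python3 - <<'E'
from h import *
c=take("wrist","w4")
for P in [(554,230,45),(580,108,94),(530,351,94),(457,211,51)]: print(proj(c,P).round())
E
```

```text
6.4 [494.1 234.5 246.1] [-179.89    0.18   96.98] [ 0.445  0.175  0.101  1.5   -0.002  1.894] [-0.2 -0.7  0.4] 0.9990092797608836
[370. 179.]
[378. 287.]
[371.  74.]
[289. 186.]
```

View pics/w4.png

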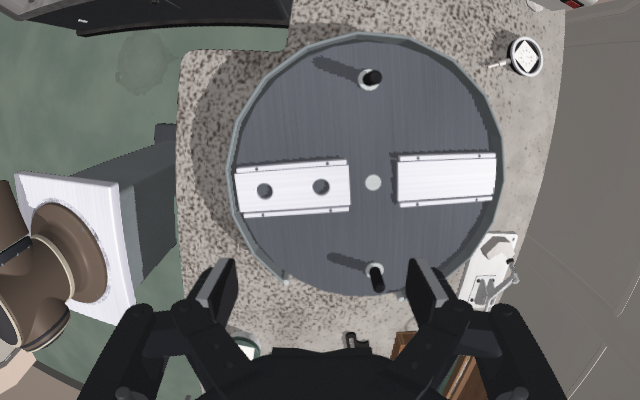

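The wrist view shows the disc centre mark at (373,183), post B's top at (374,76) and post A's top at (376,278). The plate holes are at (265,191) and (321,187).

Run:
```python
from h import *
c=load("w4");s=load("s1")
f=lambda x,y:(150+x/2.6,190+y/2.6)
for n,p,z,q in [("mark",(373,183),45,f(253,164)),("B",(374.5,76.5),94,f(175,214)),("A",(376.5,281),94,f(306,46)),("h1",(321,187),50,f(321,173)),("h2",(265,191),50,f(399,187))]:
    t=tri(c,p,s,q);print(n,onz(c,p,z).round(1),t[0].round(1),round(t[1],1))
print([onz(c,p,58).round(0)[:2] for p in [(285,278),(404,296)]])
```

```text
mark [558.7 225.8  45. ] [558.9 225.4  43.7] 0.2
B [533.5 349.2  94. ] [532.8 348.7  93.9] 1.8
A [576.1 116.6  94. ] [572.  120.2 103. ] 5.0
h1 [495.5 214.2  50. ] [495.3 213.5  48.5] 0.6
h2 [427.6 200.9  50. ] [426.7 199.6  48.5] 1.8
[array([462.,  84.]), array([632.,  71.])]
```

Axis at (559,226), post B at (534,348.5), and the needed turn is about +74°. I'll move over post B, set a loose cage and descend.

Call:
arm_command(
  claw=0.03,
  rows=[
    [[0.02, 0.057, 0], 4.6],
    [[0.02, 0.057, 0], 0],
    [[0, 0, -0.046], 0],
    [[0, 0, -0.046], 0],
    [[0, 0, 0], 0],
    [[0, 0, 0], 0],
  ],
)

```text
time: 7.2
tcp_pos: [534.7, 343.6, 155.2]
ee_rot: [-3.14, 0.004, 1.765]
force: [-0.4, 0.1, 0.4]
opening: 0.351
grasp_force: 0.0
```

```bash
python3 st.py
python3 - <<'E'
from h import *
c=take("wrist","w5"); print(proj(c,(534,348.5,94)),proj(c,(534,348.5,50)))
cv2.imwrite("pics/w5c.png",c["frame"][150:400,150:500,::-1])
t=np.radians(101.6+3.5*np.arange(23)); P=.125*np.c_[np.cos(t),np.sin(t)]; print(np.diff(P,axis=0).round(4).tolist())
E
```

```text
7.2 [534.7 343.6 155.2] [-179.89    0.22  101.15] [ 0.573  0.344  0.123  1.352 -0.003  1.949] [-0.4  0.1  0.4] 0.35050698104251904
[321.98694534 203.91201416] [322.02164399 187.92482626]
[[-0.0074, -0.0018], [-0.0073, -0.0022], [-0.0072, -0.0027], [-0.007, -0.0031], [-0.0068, -0.0035], [-0.0066, -0.0039], [-0.0063, -0.0043], [-0.006, -0.0047], [-0.0057, -0.005], [-0.0054, -0.0054], [-0.0051, -0.0057], [-0.0047, -0.006], [-0.0043, -0.0063], [-0.0039, -0.0065], [-0.0035, -0.0068], [-0.0031, -0.007], [-0.0027, -0.0071], [-0.0023, -0.0073], [-0.0018, -0.0074], [-0.0013, -0.0075], [-0.0009, -0.0076], [-0.0004, -0.0076]]
```

View pics/w5c.png

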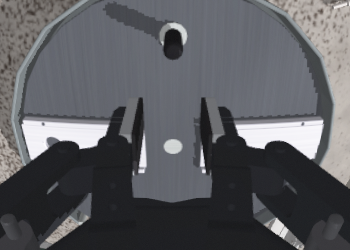

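The post top is at (323,200), on the fingers' centre line. I'll add 5 mm in y, go down, then turn.

Call:
arm_command(
  rows=[
    [[-0.001, 0.005, -0.03], 0],
    [[0, 0, -0.032], 0],
    [[0, 0, -0.03], 0],
    [[0, 0, 0], 0],
  ],
)

```text
time: 7.75
tcp_pos: [532.5, 348.5, 60.4]
ee_rot: [-3.136, 0.005, 1.766]
force: [0.8, 0.6, 0.5]
opening: 0.352
grasp_force: 0.0
```

Call:
arm_command(
  rows=[
    [[-0.0074, -0.0018, 0], 3.5],
    [[-0.0073, -0.0022, 0], 3.5],
    [[-0.0072, -0.0027, 0], 3.5],
    [[-0.007, -0.0031, 0], 3.5],
    [[-0.0068, -0.0035, 0], 3.5],
    [[-0.0066, -0.0039, 0], 3.5],
    [[-0.0063, -0.0043, 0], 3.5],
    [[-0.006, -0.0047, 0], 3.5],
    [[-0.0057, -0.005, 0], 3.5],
    [[-0.0054, -0.0054, 0], 3.5],
    [[-0.0051, -0.0057, 0], 3.5],
  ],
)

```text
time: 9.12
tcp_pos: [463.5, 307.9, 63.9]
ee_rot: [3.141, 0.006, 2.441]
force: [0.8, 1.3, -0.2]
opening: 0.356
grasp_force: 0.6
```

```bash
python3 st.py
```

```text
9.125 [463.5 307.9  63.9] [179.97   0.34 139.83] [ 0.59   0.221 -0.244  1.104 -0.006  1.291] [ 0.8  1.3 -0.2] 0.35568164454044
```

Call:
arm_command(
  rows=[
    [[-0.0047, -0.006, 0], 3.5],
    [[-0.0043, -0.0063, 0], 3.5],
    [[-0.0039, -0.0065, 0], 3.5],
    [[-0.0035, -0.0068, 0], 3.5],
    [[-0.0031, -0.007, 0], 3.5],
    [[-0.0027, -0.0071, 0], 3.5],
    [[-0.0023, -0.0073, 0], 3.5],
    [[-0.0018, -0.0074, 0], 3.5],
    [[-0.0013, -0.0075, 0], 3.5],
    [[-0.0009, -0.0076, 0], 3.5],
    [[0, 0, 0], 0],
  ],
)

```text
time: 10.5
tcp_pos: [434.9, 237.6, 63.1]
ee_rot: [-3.139, 0.009, 3.048]
force: [-0.2, 0.4, 0.6]
opening: 0.35
grasp_force: 0.0
```

```bash
python3 st.py
python3 - <<'E'
from h import *
c=take("scene","s2")
cv2.imwrite("pics/s2c.png",cv2.resize(c["frame"][180:330,150:400,::-1],None,fx=3,fy=3,interpolation=2))
E
```

```text
10.5 [434.9 237.6  63.1] [-179.84    0.52  174.64] [ 0.505  0.107 -0.382  1.076 -0.007  0.598] [-0.2  0.4  0.6] 0.3498255683768816
```

View pics/s2c.png

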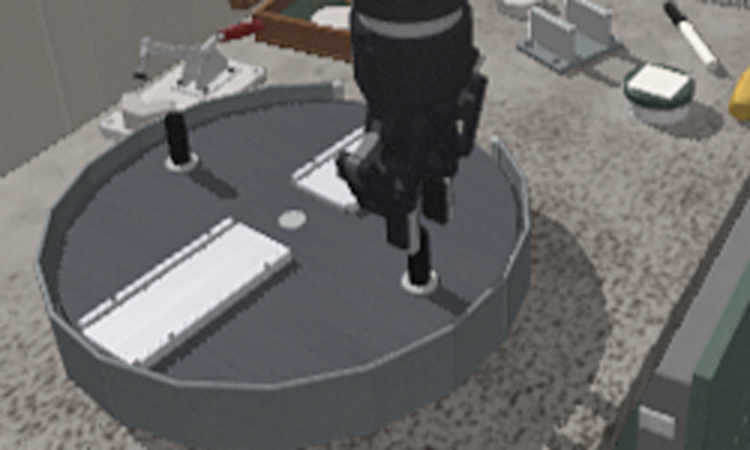

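The plain plate's corners are at crop (80,330), (233,219), (292,252) and (140,365). Post A's top is at (176,115), and its base is at (181,162).

Run:
```python
from h import *
s=load("s2");f=lambda x,y:(150+x/3,180+y/3)
P=np.array([onz(s,f(*p),51)[:2] for p in [(80,330),(233,219),(292,252),(140,365)]]);print(P.round(0))
m=P.mean(0)-[559,226];print(m,np.degrees(np.arctan2(m[1],m[0])))
for a,b in((1,0),(2,3)):
    d=P[b]-P[a];print(np.degrees(np.arctan2(d[1],d[0])))
for p,z in [((176,113),94),((181,163),47)]:
    d=onz(s,f(*p),z)[:2]-[559,226];print(d,np.degrees(np.arctan2(d[1],d[0])))
```

```text
[[607. 391.]
 [592. 252.]
 [530. 263.]
 [549. 396.]]
[10.53291463 99.55160978] 83.9603723741493
83.9696026712476
81.66711172212734
[120.44953922 -18.40815554] -8.689209846738086
[121.58406627 -15.0134255 ] -7.039355057306985
```

Call:
arm_command(
  rows=[
    [[0, -0.0025, 0], 0],
    [[0, -0.002, 0], 0],
    [[0, 0, 0], 0],
    [[0, 0.003, 0.02], 0],
    [[0, 0, 0.05], 0],
    [[0, 0, 0.05], -10],
    [[0, 0, 0.05], -10],
  ],
)

```text
time: 11.42
tcp_pos: [432.9, 235.4, 231.4]
ee_rot: [-3.136, 0.005, 2.695]
force: [1.1, 0.6, 0.3]
opening: 0.352
grasp_force: 0.0
```

Call:
arm_command(
  claw=0,
  rows=[
    [[0.018, -0.015, 0], -10],
    [[0.018, -0.015, 0], -10],
    [[0.018, -0.015, 0], -10],
    [[0.018, -0.015, 0], -10],
    [[0.018, -0.015, 0], -10],
    [[0.018, -0.015, 0], -10],
    [[0.018, -0.01, 0], -10],
    [[0, 0, 0], 0],
    [[0, 0, 0], 0],
  ],
)

```text
time: 12.55
tcp_pos: [558.7, 135.7, 229.7]
ee_rot: [-3.135, 0.005, 1.481]
force: [-0.5, 0.4, -0.8]
opening: -0.004
grasp_force: 0.0
```

```bash
python3 st.py
python3 - <<'E'
from h import *
c=take("wrist","w6"); print(proj(c,(559,226,45)))
cv2.imwrite("pics/w6c.png",cv2.resize(c["frame"][0:300,150:500,::-1],None,fx=2,fy=2,interpolation=2))
E
```

```text
12.55 [558.7 135.7 229.7] [-179.64    0.3    84.84] [ 0.24   0.231  0.135  1.482 -0.003  1.901] [-0.5  0.4 -0.8] -0.0035593760499236324
[315.88984481  94.12002673]
```

View pics/w6c.png

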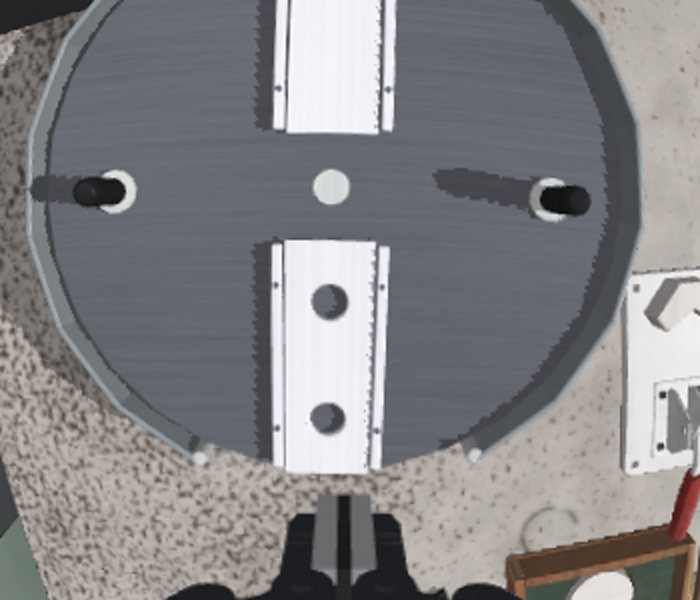

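The view shows the holed plate pointing out through the gap. The guard ends are at crop (200,457) and (475,455), the holes at (330,301) and (327,418), and the centre mark at (332,187).

Run:
```python
from h import *
s=load("w6");f=lambda x,y:(150+x/2,y/2)
C=onz(s,f(332,187),45)[:2];print("C",C)
for n,p,z in [("g1",(200,457),58),("g2",(475,455),58),("h1",(330,302),49),("h2",(327,418),49),("in L",(286,240),51),("in R",(376,240),51),("out L",(285,473),51),("out R",(370,473),51)]:
    P=onz(s,f(*p),z)[:2];d=P-C;print(n,P.round(1),np.hypot(*d).round(1),np.degrees(np.arctan2(d[1],d[0])).round(1))
```

```text
C [559.1857396  226.68532619]
g1 [465.  78.] 176.0 -122.4
g2 [630.4  65. ] 176.7 -66.2
h1 [552.1 162.3] 64.8 -96.3
h2 [543.7  93.2] 134.3 -96.6
in L [531.4 199.8] 38.7 -136.0
in R [580.7 195.2] 38.2 -55.7
out L [514.5  60.3] 172.3 -105.0
out R [566.5  55.9] 171.0 -87.6
```

The plate is at -96.5° and the gap centre at -94.3°, which is close enough. I'll put the shut fingers into the disc's free middle and push outward.

Call:
arm_command(
  rows=[
    [[0, 0.046, 0], -1.3],
    [[0, 0.046, 0], 0],
    [[0, 0, -0.055], 0],
    [[0, 0, -0.055], 0],
    [[0, 0, -0.05], 0],
    [[0, 0, -0.012], 0],
    [[0, 0, 0], 0],
    [[0, 0, 0], 0],
  ],
)

```text
time: 13.6
tcp_pos: [560.7, 228.3, 60.7]
ee_rot: [-3.14, 0.003, 1.456]
force: [-0.1, -0.7, 1.7]
opening: -0.004
grasp_force: 0.0
```

```bash
python3 st.py
```

```text
13.6 [560.7 228.3  60.7] [-179.89    0.19   83.44] [ 3.880e-01  3.150e-01 -1.270e-01  1.132e+00 -2.000e-03  2.073e+00] [-0.1 -0.7  1.7] -0.004031749431620153
```

Call:
arm_command(
  rows=[
    [[-0.001, 0, -0.007], 0],
    [[0, 0, -0.006], 0],
    [[0, 0, 0], 0],
    [[-0.001, -0.008, 0], 0],
    [[-0.001, -0.008, 0], 0],
    [[-0.0005, -0.005, 0], 0],
    [[-0.0005, -0.005, 0], 0],
    [[-0.0005, -0.005, 0], 0],
    [[-0.0005, -0.005, 0], 0],
    [[-0.0005, -0.005, 0], 0],
  ],
)

```text
time: 14.85
tcp_pos: [553.7, 186.2, 45.0]
ee_rot: [-3.136, 0.005, 1.456]
force: [0.2, -0.7, 0.1]
opening: -0.002
grasp_force: 0.0
```

```bash
python3 st.py
```

```text
14.85 [553.7 186.2  45. ] [-179.7     0.29   83.42] [ 3.260e-01  2.890e-01 -1.980e-01  1.091e+00 -2.000e-03  2.011e+00] [ 0.2 -0.7  0.1] -0.0023280530050352774
```

Call:
arm_command(
  rows=[
    [[-0.0005, -0.005, 0.002], 0],
    [[-0.0005, -0.005, 0], 0],
    [[-0.0006, -0.005, 0], 0],
    [[-0.0005, -0.004, 0], 0],
    [[-0.0004, -0.003, 0], 0],
    [[0, 0, 0], 0],
  ],
)

```text
time: 15.6
tcp_pos: [551.2, 164.4, 47.0]
ee_rot: [-3.136, 0.005, 1.456]
force: [-0.2, 0.4, -0.0]
opening: -0.003
grasp_force: 0.0
```

```bash
python3 st.py
python3 - <<'E'
from h import *
c=take("wrist","w7"); s=take("scene","s3")
a=cv2.resize(s["frame"][180:330,150:400,::-1],None,fx=2,fy=2,interpolation=2)
b=c["frame"][:300,150:500,::-1]
W=np.zeros((600,500,3),np.uint8);W[:300]=a;W[300:,:350]=b;cv2.imwrite("pics/v7.png",W)
E
```

```text
15.6 [551.2 164.4  47. ] [-179.7     0.29   83.4 ] [ 0.291  0.271 -0.217  1.089 -0.003  1.977] [-0.2  0.4 -0. ] -0.002691615907973748
```

View pics/v7.png

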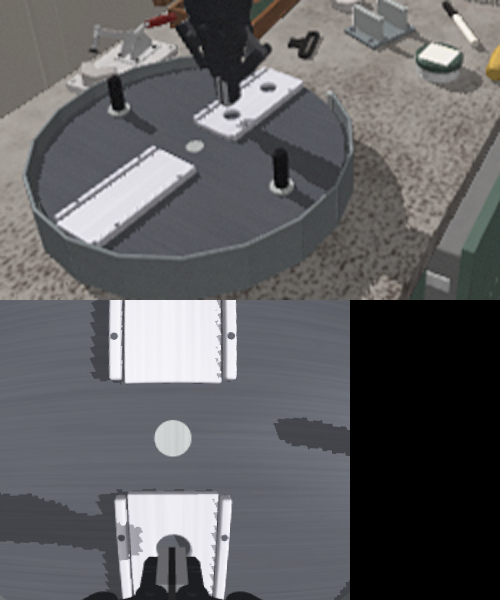

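The plate did not move. The fingers now hover near its first hole, so they passed over it. I'll check the heights.

Run:
```python
from h import *
c=load("w7");s=load("s3")
print("tcp px wrist",proj(c,(551.2,164.4,47)),"scene",proj(s,(551.2,164.4,47)))
print("mark",onz(c,(322.5,138),45),"inner edge",onz(c,(320,193),51))
print("rest of hole1 scene", onz(s,(150+232/2,180+112/2),51), onz(s,(150+269/2,180+86/2),51))
W=np.zeros((600,800,3),np.uint8)
W[:,:400]=cv2.resize(s["frame"][200:260,240:280,::-1],(400,600),interpolation=2)
W[:,400:]=cv2.resize(c["frame"][180:300,280:360,::-1],(400,600),interpolation=2)
cv2.imwrite("pics/v8.png",W)
```

```text
tcp px wrist [322.25872292 245.48085862] scene [265.21291065 238.62641969]
mark [558.55390516 227.09112485  45.        ] inner edge [553.87475134 198.221723    51.        ]
rest of hole1 scene [552.19233086 159.10523171  51.        ] [542.18027226  91.41502694  51.        ]
```

View pics/v8.png

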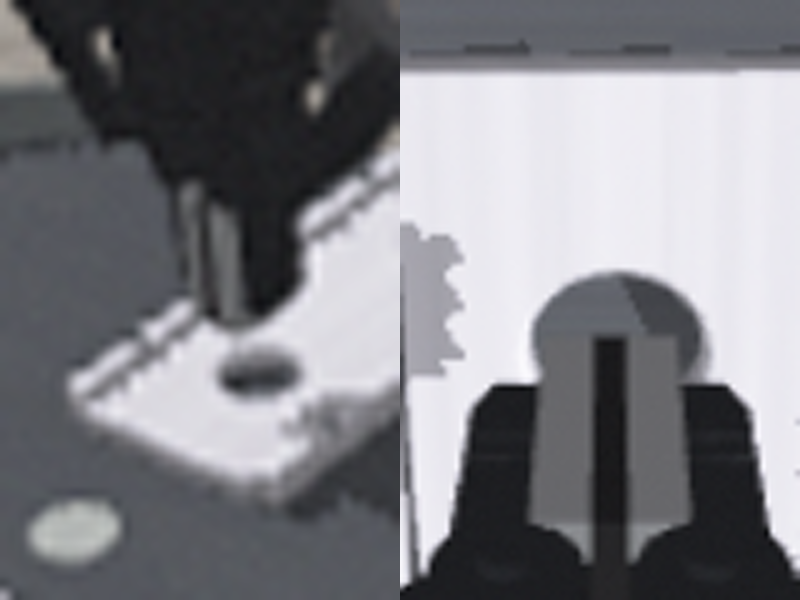

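The scene crop shows the fingertip's bottom at frame (263.5,232.5), above the plate and beyond the hole. The wrist view shows the tip's edge at (324,247).

Run:
```python
from h import *
c=load("w7");s=load("s3")
print(tri(c,(324,247),s,(263.3,232.3)))
print(proj(c,(552.4,175.3,47)),proj(c,(552.4,175.3,60)),proj(s,(552.4,175.3,47)),proj(s,(552.4,175.3,60)))
```

```text
(array([552.02644627, 171.73257932,  68.16553419]), np.float64(4.923437936648293))
[322.16507531 228.68060215] [322.07345556 238.37948854] [262.17455694 240.92789411] [261.725612   236.49684745]
```

Run:
```python
from h import *
c=load("w7");H=np.array(c["hand_eye"]);c2=dict(c);c2["pose"]=H
for op in (0,15,42):
  for x in (0,11):
    print(op,x,[proj(c2,(x,op,-d)).round(0).tolist() for d in (0,10,15,20,30)])
```

```text
0 0 [[322.0, 246.0], [322.0, 253.0], [322.0, 258.0], [322.0, 262.0], [322.0, 272.0]]
0 11 [[322.0, 229.0], [322.0, 236.0], [322.0, 240.0], [322.0, 244.0], [322.0, 253.0]]
15 0 [[347.0, 245.0], [349.0, 253.0], [349.0, 258.0], [350.0, 262.0], [352.0, 272.0]]
15 11 [[348.0, 229.0], [349.0, 236.0], [350.0, 240.0], [351.0, 244.0], [353.0, 253.0]]
42 0 [[392.0, 245.0], [395.0, 252.0], [397.0, 257.0], [399.0, 261.0], [403.0, 270.0]]
42 11 [[393.0, 228.0], [397.0, 235.0], [399.0, 239.0], [401.0, 243.0], [406.0, 252.0]]
```

The real shut fingertips are about 20 mm behind the reported TCP, and the wrist and scene views agree on that. I'll go back to the middle and lower until I feel the disc.

Call:
arm_command(
  rows=[
    [[0.004, 0.03, 0.005], 0],
    [[0.004, 0.032, -0.005], 0],
    [[0, 0, -0.008], 0],
    [[0, 0, -0.006], 0],
    [[0, 0, 0], 0],
    [[0, 0, 0], 0],
  ],
)

```text
time: 16.45
tcp_pos: [559.3, 225.9, 33.2]
ee_rot: [-3.136, 0.005, 1.455]
force: [-0.6, 0.2, 0.3]
opening: 0.002
grasp_force: 0.0
```

```bash
python3 st.py
python3 - <<'E'
from h import *
s=take("scene","s4")
print(proj(s,(559.6,236,33)),proj(s,(559.6,236,53)))
im=s["frame"][190:270,220:280];g=im.max(2)
np.set_printoptions(linewidth=250)
# column through the tip: print brightness
for y in range(225,262,2): print(y,s["frame"][y,235:262,1])
E
```

```text
16.45 [559.3 225.9  33.2] [-179.7     0.29   83.37] [ 3.850e-01  3.300e-01 -1.690e-01  1.079e+00 -2.000e-03  2.072e+00] [-0.6  0.2  0.3] 0.0016155098138684071
[244.68007588 259.29466618] [243.74337745 252.37443936]
225 [30 28 32 30 27 30 28 33 29 31 30 30 27 31 34 30 30 37 58 66 54 36 34 36 38 35 49]
227 [28 29 35 33 31 28 32 30 32 29 35 33 30 29 31 28 33 46 61 33 29 33 32 32 32 35 33]
229 [32 30 28 32 33 29 32 28 29 31 30 29 30 34 31 31 31 27 31 32 28 28 30 32 32 29 38]
231 [ 28  31  34  31  31  31  27  28  33  31  33  30  33  35  33  32  33  32  30  33  32  34  31  23  31  88 171]
233 [ 75  28  28  31  30  34  32  29  29  33  31  33  36  33  33  32  29  30  31  31  28  24  22  88 196 228 222]
235 [ 89  73  25  30  29  27  30  33  32  31  31  28  32  32  32  30  28  31  27  33  68 116 201 224 221 221 220]
237 [ 89  90  78  57  85 105  63  29  30  30  27  29  31  30  31  28  27  45 119 197 225 221 220 218 217 216 178]
239 [ 89  87  85  69  71  97  42 103  87  63  27  29  28  29  29  22  90 202 225 220 217 218 218 219 220 222 221]
241 [ 89  89  88  85  66 101  56  77 106  99  44  30  
[... 499 characters left out ...]
 88  86  86  83]
251 [ 91  89  90  89  90  90  87  82  85 120 126 134 162 173 179 175 131  85  89  90  91  91  90  88  89  86  88]
253 [ 89  90  89  88  89  88  88 104 174 189 185 184 184 187 181 153 137  53  74  73  76  92  91  91  91  88  89]
255 [ 87  89  90  88  88  90  87  90 108 143 152 165 160 139 129  66  56  58  59  57  59  59  60  77  93  91  90]
257 [202 141  77  83  84  90  90  87  91  86  85  82  66  54  57  59  60  58  58  56  60  60  59  60  58  59  77]
259 [224 227 229 212 184 147  80  83  86  88  88  90  88  78  76  57  56  56  58  57  56  58  60  60  60  58  59]
261 [224 222 223 223 223 226 226 211 184 149  79  83  86  89  93  90  87  56  59  58  62  59  60  59  59  59  60]
```

Call:
arm_command(
  rows=[
    [[0, 0, -0.003], 0],
    [[0, 0, -0.003], 0],
    [[0, 0, 0], 0],
  ],
)

```text
time: 16.88
tcp_pos: [559.0, 226.4, 26.7]
ee_rot: [-3.136, 0.005, 1.456]
force: [-1.4, 0.4, -0.0]
opening: -0.001
grasp_force: 0.0
```

Call:
arm_command(
  rows=[
    [[0, 0, -0.002], 0],
    [[0, 0, 0], 0],
  ],
)

```text
time: 17.12
tcp_pos: [559.1, 226.6, 24.8]
ee_rot: [-3.136, 0.005, 1.456]
force: [-0.4, -0.9, 0.4]
opening: -0.0
grasp_force: 0.0
```

Call:
arm_command(
  rows=[
    [[0, 0, -0.002], 0],
    [[0, 0, 0], 0],
  ],
)

```text
time: 17.38
tcp_pos: [559.1, 226.6, 22.8]
ee_rot: [-3.136, 0.005, 1.456]
force: [0.6, 0.3, -1.1]
opening: 0.001
grasp_force: 0.0
```

Call:
arm_command(
  rows=[
    [[0, 0, -0.0015], 0],
    [[0, 0, 0], 0],
  ],
)

```text
time: 17.62
tcp_pos: [559.4, 226.6, 21.8]
ee_rot: [-3.137, 0.005, 1.456]
force: [-0.4, 0.0, 2.6]
opening: 0.004
grasp_force: 1.2
```

```bash
python3 st.py
python3 - <<'E'
from h import *
s=take("scene","s5"); c=take("wrist","w9")
W=np.zeros((560,800,3),np.uint8)
W[:,:400]=cv2.resize(s["frame"][215:271,220:260,::-1],(400,560),interpolation=2)
W[:,400:]=cv2.resize(c["frame"][180:292,280:360,::-1],(400,560),interpolation=2)
cv2.imwrite("pics/v9.png",W)
for y in range(243,261): print(y,s["frame"][y,238:256,1])
print(c["frame"][225:262,316,1],c["frame"][225:262,330,1])
E
```

```text
17.625 [559.4 226.6  21.8] [-179.72    0.28   83.42] [ 3.860e-01  3.370e-01 -1.850e-01  1.055e+00 -2.000e-03  2.072e+00] [-0.4  0.   2.6] 0.00380862671593459
243 [ 85  54  98  56  64  66  50  38  26  31  25  30  30  40 106 170 191 216]
244 [ 86  62 100  61  70  99  88  54  29  32  29  35  30  42  88 114 136 162]
245 [ 85  64  94  72  72 107  99  60  26  30  29  32  31  35  69  96  95 113]
246 [ 84  61  86  77  62 107 100  70  25  29  31  32  28  34  63  89  82  98]
247 [ 89  70  78  89  48 106 105  92  26  29  25  33  31  33  61  91  86  87]
248 [ 89  80  71  97  46 106 105 100  26  27  33  28  32  28  48  93  89  88]
249 [ 89  85  76  96  48  95 103  98  37  30  27  28  32  29  44  93  88  88]
250 [ 89  85  72 100  54  74 105  98  41  30  32  29  31  28  49  92  91  89]
251 [ 90  87  83  99  58  69 108 101  49  28  29  28  29  40  70  94  92  90]
252 [ 90  91  94 101  71  70 105 100  58  23  24  30  62  98  67  75  78  92]
253 [ 88  88  92  96  90  60 105 102  82  33  33  71 113 110  59  58  61  78]
254 [ 88  88  88  90  88  56 105 104 102  88  98 112 105  75  57  60  56  60]
255 [ 88  89  88  90  87  74  79 100 104 102 105  95  70  56  57  59  58  59]
256 [90 89 91 89 89 86 55 72 77 74 70 61 56 57 59 59 59 59]
257 [83 86 89 90 90 89 77 73 52 55 57 58 57 59 58 57 60 60]
258 [150  77  82  86  90  91  89  86  77  75  59  59  58  60  60  56  57  57]
259 [211 185 148  79  84  85  87  90  91  88  74  56  57  59  59  60  61  56]
260 [226 226 211 184 149  80  82  86  90  91  87  80  77  55  56  60  58  62]
[101 101 100 100 101 100  99  99 102 101 100 100 102 100  98  98  83  68
  71  70  67  70  91 103 104 103 103 104 103 104 103 103 103 104 103 103
 103] [101 100 101 100 100 100 100  99 100  99 100  99  99 100  97  98  99  99
  99 100 100  96 100 103 104 103 103 104 104 104 103 104 103 103 103 103
 103]
```

Contact at TCP z of about 22, so the shut tips are about 23 mm behind it. I'll raise 1.5 mm and push outward.

Call:
arm_command(
  rows=[
    [[0, 0, 0.0015], 0],
    [[-0.001, -0.008, 0], 0],
    [[-0.001, -0.008, 0], 0],
    [[-0.0005, -0.005, 0], 0],
    [[-0.0005, -0.005, 0], 0],
    [[-0.0005, -0.005, 0], 0],
    [[-0.0005, -0.005, 0], 0],
    [[0, 0, 0], 0],
  ],
)

```text
time: 18.73
tcp_pos: [555.2, 190.1, 23.1]
ee_rot: [-3.136, 0.005, 1.455]
force: [-0.2, 0.2, 0.3]
opening: 0.002
grasp_force: 0.0
```

```bash
python3 st.py
python3 - <<'E'
from h import *
c=take("wrist","w10")
f=c["frame"].astype(int); m=f[:,:,1]
print([ (y,m[y,300]) for y in range(150,330,6)]); print([(y,m[y,345]) for y in range(150,330,6)])
E
```

```text
18.725 [555.2 190.1  23.1] [-179.7     0.3    83.39] [ 0.331  0.307 -0.224  1.047 -0.003  2.017] [-0.2  0.2  0.3] 0.002183171313050471
[(150, np.int64(99)), (156, np.int64(100)), (162, np.int64(101)), (168, np.int64(100)), (174, np.int64(100)), (180, np.int64(100)), (186, np.int64(99)), (192, np.int64(125)), (198, np.int64(197)), (204, np.int64(101)), (210, np.int64(100)), (216, np.int64(101)), (222, np.int64(100)), (228, np.int64(100)), (234, np.int64(99)), (240, np.int64(67)), (246, np.int64(66)), (252, np.int64(68)), (258, np.int64(29)), (264, np.int64(28)), (270, np.int64(32)), (276, np.int64(29)), (282, np.int64(29)), (288, np.int64(29)), (294, np.int64(39)), (300, np.int64(29)), (306, np.int64(29)), (312, np.int64(28)), (318, np.int64(27)), (324, np.int64(30))]
[(150, np.int64(100)), (156, np.int64(100)), (162, np.int64(100)), (168, np.int64(97)), (174, np.int64(99)), (180, np.int64(101)), (186, np.int64(99)), (192, np.int64(102)), (198, np.int64(101)), (204, np.int64(102)), (210, np.int64(99)), (216, np.int64(99)), (222, np.int64(99)), (228, np.int64(98)), (234, np.int64(98)), (240, np.int64(98)), (246, np.int64(96)), (252, np.int64(99)), (258, np.int64(33)), (264, np.int64(29)), (270, np.int64(31)), (276, np.int64(30)), (282, np.int64(28)), (288, np.int64(30)), (294, np.int64(37)), (300, np.int64(28)), (306, np.int64(30)), (312, np.int64(30)), (318, np.int64(29)), (324, np.int64(29))]
```

The plate is moving, since its inner edge is no longer ahead of the fingers. I have already viewed 12 pictures, over the limit of 10, so from here I'll work from numbers only.

Call:
arm_command(
  rows=[
    [[-0.0006, -0.005, 0], 0],
    [[-0.0006, -0.005, 0], 0],
    [[-0.0006, -0.005, 0], 0],
    [[-0.0005, -0.005, 0], 0],
    [[-0.0005, -0.004, 0], 0],
    [[-0.0003, -0.002, 0], 0],
    [[0, 0, 0], 0],
  ],
)

```text
time: 19.65
tcp_pos: [552.1, 164.2, 23.0]
ee_rot: [-3.136, 0.006, 1.456]
force: [-0.1, 0.0, 0.0]
opening: 0.001
grasp_force: 0.0
```

```bash
python3 st.py
python3 - <<'E'
from h import *
s=take("scene","s6"); d=take("side","d6")
# bright plate blobs in magazine area, back-projected at z=51
for n,c,(x0,y0,x1,y1) in [("scene",s,(150,190,340,330)),("side",d,(270,120,350,200))]:
    im=c["frame"][y0:y1,x0:x1]; m=((im.min(2)>200)).astype(np.uint8)
    m=cv2.morphologyEx(m,cv2.MORPH_OPEN,np.ones((2,2)))
    N,l,st,ce=cv2.connectedComponentsWithStats(m)
    for k in range(1,N):
        if st[k,4]<60: continue
        pts=np.argwhere(l==k)[:,::-1]+[x0,y0]
        P=np.array([onz(c,p,51)[:2] for p in pts]).astype(np.float32)
        e=np.array([np.cos(np.radians(-96.5)),np.sin(np.radians(-96.5))])
        r=(P-[559,226.5])@e; t=(P-[559,226.5])@[-e[1],e[0]]
        print(n,st[k,4],np.percentile(r,[0,2,98,100]).round(0),np.percentile(t,[1,99]).round(0))
E
```

```text
19.65 [552.1 164.2  23. ] [-179.7     0.32   83.4 ] [ 0.291  0.288 -0.25   1.039 -0.003  1.977] [-0.1  0.   0. ] 0.001053636511116764
scene 410 [ 73.  77. 206. 209.] [-32.  17.]
scene 1120 [-170. -167.  -36.  -32.] [-32.  18.]
side 78 [-150. -149.  -88.  -86.] [-23.  18.]
side 199 [ 87.  90. 212. 214.] [-24.  21.]
```

The plate now spans radius 73–213 mm, so it overhangs by about 41 mm. I'll lift, open and go above the end.

Call:
arm_command(
  rows=[
    [[0, 0.002, 0.03], 0],
    [[0, 0, 0.06], 0],
    [[0, 0, 0.06], 0],
    [[0, 0, 0.02], 0],
  ],
)

```text
time: 20.25
tcp_pos: [553.6, 167.1, 197.5]
ee_rot: [3.141, 0.003, 1.456]
force: [0.8, -0.6, 0.7]
opening: -0.0
grasp_force: 0.0
```

Call:
arm_command(
  claw=0.085,
  rows=[
    [[-0.004, -0.034, 0], 0],
    [[-0.004, -0.034, 0], 0],
    [[-0.004, -0.034, 0], 0],
    [[-0.004, -0.034, 0], 0],
    [[0, 0, 0], 0],
    [[0, 0, 0], 0],
    [[0, 0, 0], 0],
  ],
)

```text
time: 21.12
tcp_pos: [536.2, 31.4, 192.9]
ee_rot: [-3.136, 0.005, 1.457]
force: [-0.6, 0.4, 0.4]
opening: 0.997
grasp_force: 0.0
```

```bash
python3 st.py
cat > pl.py <<'E'
from h import *
import sys
def plate(c,z=51,near=None,thr=200):
    m=(c["frame"].min(2)>thr).astype(np.uint8); m=cv2.morphologyEx(m,cv2.MORPH_OPEN,np.ones((3,3)))
    N,l,st,ce=cv2.connectedComponentsWithStats(m); out=[]
    for k in range(1,N):
        if st[k,4]<400: continue
        h=cv2.findContours((l==k).astype(np.uint8),cv2.RETR_EXTERNAL,cv2.CHAIN_APPROX_NONE)[0][0][:,0]
        P=np.array([onz(c,p,z)[:2] for p in h],np.float32)
        if near is None or np.hypot(*(P.mean(0)-near))<90:
            r=cv2.minAreaRect(P); out.append((st[k,4],r,P))
    return out
E
python3 - <<'E'
from pl import *
c=take("wrist","w11")
for a,r,P in plate(c,near=(543,84)): 
    print(a,np.round(r[0],1),np.round(r[1],1),round(r[2],1), "corners",cv2.boxPoints(r).round(1).tolist())
    e=np.array([np.cos(np.radians(-96.5)),np.sin(np.radians(-96.5))]);q=(P-[559,226.5])@e;t=(P-[559,226.5])@[-e[1],e[0]]
    for lo,hi in((70,100),(100,130),(130,160),(175,190),(190,205),(205,215)):
        k=(q>lo)&(q<hi); 
        if k.any(): print(lo,t[k].min().round(1),t[k].max().round(1))
    print("r",q.min(),q.max())
E
```

```text
21.125 [536.2  31.4 192.9] [-179.69    0.29   83.48] [ 0.061  0.155 -0.039  1.383 -0.004  1.745] [-0.6  0.4  0.4] 0.9972645076868158
405 [518.7 134. ] [80.2  4.1] 83.0 corners [[511.8999938964844, 94.4000015258789], [515.9000244140625, 93.9000015258789], [525.5999755859375, 173.5], [521.5999755859375, 174.0]]
70 -31.4 -27.4
100 -31.8 -27.5
130 -31.9 -27.8
r 56.403522966785204 136.59788603013834
5953 [542.7  85.8] [139.3  49.6] 83.3 corners [[510.0, 19.5], [559.2000122070312, 13.699999809265137], [575.4000244140625, 152.10000610351562], [526.2000122070312, 157.8000030517578]]
70 -24.6 23.9
100 -24.9 24.0
130 -25.1 23.5
175 -24.8 24.2
190 -25.2 24.4
205 -25.3 23.6
r 71.9927299427824 211.25023466100723
```

The plate measures 139.3 × 49.6 mm at z=51, which fits. Its centre is (542.7,85.8) with its axis at 83.3°. The TCP is already 55 mm out from the centre along the axis, so I'll descend. I'm aiming for TCP z of about 5, because the real tips stand about 30 mm behind it.

Call:
arm_command(
  rows=[
    [[0, 0, -0.055], 0],
    [[0, 0, -0.055], 0],
    [[0, 0, -0.05], 0],
    [[0, 0, -0.015], 0],
    [[0, 0, -0.013], 0],
    [[0, 0, 0], 0],
    [[0, 0, 0], 0],
  ],
)

```text
time: 22.05
tcp_pos: [537.4, 30.7, 6.7]
ee_rot: [-3.139, 0.005, 1.456]
force: [0.5, 0.1, -0.4]
opening: 0.995
grasp_force: 0.0
```

```bash
python3 st.py
python3 - <<'E'
from h import *
d=take("side","d7");s=take("scene","s7")
for n,c in(("side",d),("scene",s)):
    print(n,[proj(c,(536.3+x,31.2,z)).round(0).tolist() for x,z in((0,48),(42,48),(-42,48),(-42,41))])
for y in range(196,228,2): print(y,s["frame"][y,264:312:2,1])
E
```

```text
22.05 [537.4  30.7   6.7] [-179.85    0.26   83.42] [ 0.059  0.231 -0.365  0.979 -0.004  1.745] [ 0.5  0.1 -0.4] 0.994692492998274
side [[315.0, 189.0], [326.0, 185.0], [305.0, 192.0], [305.0, 194.0]]
scene [[298.0, 213.0], [285.0, 209.0], [312.0, 217.0], [312.0, 219.0]]
196 [ 56  58  58  56  57  73  62  77  34  33  32  92 162 153  99  91  31  30
  38  37  42  33  53  37]
198 [ 60  56  58  56  53  71  60  54  31  31  36  24 164 148 151 150 106 102
  61  36  37  38  41  38]
200 [126  60  58  74  65  75  65  71  53  80  34  27 151 154 151 123  38  37
  36  38  36  36  41  57]
202 [159 163 148 110 121  59  77 159  46  63  29  27 139 161 161  30  25  32
  41  40  32  29  35  83]
204 [149 150 140 126 146 148 151 154  60  74  29  29 112 164 161 138 143 127
  36  52  76  28  32  43]
206 [131 139 145 156 156 153 158 160  74  83  32  29 112 160 164 161 157 153
  38  56  35  78  51  34]
208 [135 159 161 155 152 159 162 160 158  92  29  25 127 162 156 223 221 185
  42  18  52 117 164  26]
210 [119 154 154 158 158 156 147 149 152  97  35 133 163 158 147 144 188 187
 234 200 176 136 154  97]
212 [121 159 156 153 158 158 155 158 159 158 136 165 146 147 150 151 153 150
 155 194 229 228 200 108]
214 [ 80  76  88 108 113 124 134 149 196 175 190 222 225 181 141 144 139 183
 201 148 153 184 140 106]
216 [ 91  91  91  89  88  89 100 220 158 196 225 222 225 157 144 141 144 136
 148 151 145 130 129 106]
218 [ 90  92  91  92  86 155 165 123 215 223 222 223 225 228 206 202 217 196
 145 140 131 132 132 105]
220 [ 89  91  87  97 193 180 137 227 223 222 224 225 227 224 224 223 224 225
 226 130 147 137 136 101]
222 [ 88  84 157 208 136 156 224 222 223 224 226 226 223 224 224 223 226 227
 132 141 121 136 138 132]
224 [ 82 178 183 140 204 224 222 222 223 225 223 222 223 222 222 186 199 125
 103  63 117 100 146 152]
226 [216 158 196 224 223 201 177 177 217 222 222 223 222 223 226 160 126  90
  57  66  83 101 135 132]
```

Call:
arm_command(
  rows=[
    [[-0.001, 0, -0.005], 0],
    [[0, 0, 0], 0],
  ],
)

```text
time: 22.4
tcp_pos: [534.8, 30.5, -0.2]
ee_rot: [-3.136, 0.005, 1.456]
force: [-0.4, -0.0, -0.2]
opening: 0.997
grasp_force: 0.0
```

Call:
arm_command(
  claw=0.03,
  rows=[
    [[0, 0, 0], 0],
    [[0, 0, 0], 0],
    [[0, 0, 0], 0],
    [[0, 0, 0], 0],
    [[0, 0, 0], 0],
    [[0, 0, 0], 0],
  ],
)

```text
time: 23.15
tcp_pos: [535.3, 30.5, 0.2]
ee_rot: [-3.137, 0.005, 1.456]
force: [0.1, -1.1, 3.7]
opening: 0.572
grasp_force: 61.3
```

```bash
python3 st.py
```

```text
23.15 [5.353e+02 3.050e+01 2.000e-01] [-179.73    0.29   83.42] [ 0.059  0.234 -0.376  0.967 -0.004  1.745] [ 0.1 -1.1  3.7] 0.5717767492200829
```

Gripped at about 49 mm opening and 61 N. I'll lift straight up slowly, then check.

Call:
arm_command(
  rows=[
    [[0, 0, 0.01], 0],
    [[0, 0, 0.015], 0],
    [[0, 0, 0.03], 0],
    [[0, 0, 0.035], 0],
    [[0, 0, 0.03], 0],
    [[0, 0, 0], 0],
    [[0, 0, 0], 0],
  ],
)

```text
time: 24.02
tcp_pos: [534.8, 30.6, 119.5]
ee_rot: [-3.136, 0.005, 1.456]
force: [0.2, 0.8, -2.6]
opening: 0.573
grasp_force: 62.1
```

```bash
python3 st.py
python3 - <<'E'
from pl import *
c=take("wrist","w12"); s=take("scene","s12")
z=ctrl.state()["tcp_pos"][2]
for zz in (z+45,z+51,z+57):
  for a,r,P in plate(c,zz,near=(543,84)): print(round(zz),a,np.round(r[0],1),np.round(r[1],1),round(r[2],1),cv2.boxPoints(r).round(0).tolist())
# dark holes of the plate seen in wrist
m=(c["frame"].min(2)>200).astype(np.uint8)
cn,h=cv2.findContours(m,cv2.RETR_CCOMP,cv2.CHAIN_APPROX_NONE)
for i,k in enumerate(cn):
    if h[0,i,3]>=0 and cv2.contourArea(k)>80: print("hole",np.round(cv2.minEnclosingCircle(k),1) if 0 else cv2.minEnclosingCircle(k), cv2.contourArea(k), onz(c,cv2.minEnclosingCircle(k)[0],z+50).round(1))
E
```

```text
24.025 [534.8  30.6 119.5] [-179.67    0.3    83.42] [ 0.06   0.166 -0.187  1.225 -0.004  1.745] [ 0.2  0.8 -2.6] 0.5728362146133508
164 29066 [543.7 100.6] [110.4  52. ] 82.6 [[511.0, 49.0], [562.0, 42.0], [577.0, 152.0], [525.0, 159.0]]
164 1045 [532.9  16.1] [ 8.5 51.6] 82.0 [[507.0, 16.0], [558.0, 8.0], [559.0, 17.0], [508.0, 24.0]]
170 29066 [543.8 101.3] [104.9  49.4] 82.6 [[512.0, 52.0], [562.0, 46.0], [575.0, 150.0], [526.0, 156.0]]
170 1045 [533.5  21. ] [ 8.1 49. ] 82.0 [[509.0, 20.0], [557.0, 14.0], [558.0, 22.0], [510.0, 28.0]]
176 29066 [543.8 101.9] [99.4 46.8] 82.6 [[514.0, 56.0], [561.0, 50.0], [573.0, 148.0], [527.0, 154.0]]
176 1045 [534.1  25.9] [ 7.7 46.4] 82.0 [[511.0, 25.0], [557.0, 19.0], [558.0, 26.0], [512.0, 33.0]]
hole ((548.0, 145.5), 27.95094871520996) 173.5 [644.8  89.8 168.7]
hole ((326.2742919921875, 81.98040771484375), 31.508747100830078) 2945.5 [546.8 120.3 168.7]
```

The plate is held level, with its centre (7,54.4) from the TCP. I'll carry it to above the rest with a twist of about -14.8°.

Call:
arm_command(
  rows=[
    [[-0.003, -0.016, 0], -1],
    [[-0.004, -0.026, 0], -1.5],
    [[-0.005, -0.03, 0], -2],
    [[-0.005, -0.032, 0], -2],
    [[-0.005, -0.032, 0], -2],
    [[-0.005, -0.032, 0], -2],
    [[-0.005, -0.032, 0], -1.5],
    [[-0.005, -0.03, 0], -1.5],
    [[-0.004, -0.02, 0], -1.3],
    [[-0.002, -0.01, 0], 0],
    [[0, 0, 0], 0],
    [[0, 0, 0], 0],
  ],
)

```text
time: 25.62
tcp_pos: [492.2, -228.8, 120.0]
ee_rot: [-3.136, 0.005, 1.198]
force: [1.0, 0.6, -1.7]
opening: 0.571
grasp_force: 62.1
```

```bash
python3 st.py
cat > q.py <<'E'
from pl import *
c=take("wrist","w"+sys.argv[1]); t=ctrl.state()["tcp_pos"]; 
R=np.array([513,-179]);a=np.radians(68.2);u=np.array([np.cos(a),np.sin(a)]);n=np.array([-u[1],u[0]])
for zz in (t[2]+48,t[2]+51):
  Q=np.vstack([P for a_,r,P in plate(c,zz,near=(513,-179))]); r=cv2.minAreaRect(Q)
  print(np.round(zz),np.round(r[0],1),np.round(r[1],1),round(r[2],1))
  l=(Q-R)@u;w=(Q-R)@n; print("ends",l.min().round(1),l.max().round(1))
  for lo,hi in((-75,-55),(-20,0),(0,30),(30,55)):
    k=(l>lo)&(l<hi)
    if k.any(): print(lo,w[k].min().round(1),w[k].max().round(1),((w[k].min()+w[k].max())/2).round(1))
E
python3 q.py 13
```

```text
25.625 [ 492.2 -228.8  120. ] [-179.69    0.27   68.67] [-0.432  0.178 -0.172  1.227 -0.005  1.511] [ 1.   0.6 -1.7] 0.5710389850685692
168.0 [ 502.3 -147.6] [92.8 93.2] 61.4
ends -26.0 68.9
-20 -16.8 19.9 1.5
0 -24.0 68.5 22.2
30 -24.2 67.9 21.9
171.0 [ 502.8 -147.7] [90.4 90.9] 61.4
ends -24.5 67.9
-20 -16.3 19.4 1.6
0 -23.3 66.7 21.7
30 -23.5 66.2 21.3
```

The plate's far end is at +68 mm (ideal +70) and the lateral offset is about 1 mm. I'll lower it, slowing near the bars.

Call:
arm_command(
  rows=[
    [[0, 0, -0.04], -0.4],
    [[0, 0, -0.04], 0],
    [[0, 0, -0.02], 0],
    [[0, 0, -0.01], 0],
    [[0, 0, 0], 0],
    [[0, 0, 0], 0],
  ],
)

```text
time: 26.42
tcp_pos: [493.0, -229.6, 11.2]
ee_rot: [-3.138, 0.005, 1.191]
force: [0.4, -0.6, -0.6]
opening: 0.569
grasp_force: 62.2
```

```bash
python3 st.py
python3 - <<'E'
from pl import *
c=take("wrist","w14");t=ctrl.state()["tcp_pos"];R=np.array([513,-179]);a=np.radians(68.2);u=np.array([np.cos(a),np.sin(a)]);n=np.array([-u[1],u[0]])
for A,r,P in plate(c,t[2]+51):
    l=(P-R)@u;w=(P-R)@n
    print(A,l.min().round(1),l.max().round(1),w.min().round(1),w.max().round(1))
    for lo,hi in((-75,-55),(20,40),(45,66)):
        k=(l>lo)&(l<hi)
        if k.any(): print(" ",lo,w[k].min().round(1),w[k].max().round(1))
E
```

```text
26.425 [ 493.  -229.6   11.2] [-179.8     0.3    68.24] [-0.433  0.237 -0.346  0.991 -0.005  1.518] [ 0.4 -0.6 -0.6] 0.568625756848101
4006 -21.6 67.5 6.8 18.4
  20 6.8 18.3
  45 7.8 17.9
1284 46.7 67.3 -6.2 3.5
  45 -6.2 3.5
1082 -4.7 63.2 -25.2 -22.4
  20 -24.9 -22.4
  45 -25.2 -22.5
417 41.2 61.5 -11.9 -7.9
  45 -11.9 -7.9
1252 -31.2 57.0 -17.9 -15.4
  20 -17.9 -15.4
  45 -17.7 -15.5
898 -16.9 54.2 20.9 24.3
  20 21.3 23.7
  45 20.9 23.1
882 28.4 60.7 -180.5 -155.7
  20 -180.5 -156.0
  45 -176.9 -156.3
2763 -2.8 38.6 84.9 126.2
  20 88.7 126.2
961 -13.7 29.4 -11.7 -7.4
  20 -11.7 -7.7
2384 -21.1 24.9 -5.6 3.9
  20 -5.6 3.9
```

Lateral centring is within 0.5 mm and the far end is at +67.5 mm. I'll shift +2 mm along the plate and touch down.

Call:
arm_command(
  rows=[
    [[0.001, 0.002, -0.004], 0],
    [[0, 0, -0.003], 0],
    [[0, 0, -0.001], 0],
    [[0, 0, 0], 0],
  ],
)

```text
time: 26.98
tcp_pos: [493.0, -227.4, 1.9]
ee_rot: [-3.136, 0.005, 1.191]
force: [0.3, 0.5, -1.7]
opening: 0.566
grasp_force: 62.2
```

Call:
arm_command(
  rows=[
    [[0, 0, -0.001], 0],
    [[0, 0, -0.001], 0],
    [[0, 0, 0], 0],
  ],
)

```text
time: 27.35
tcp_pos: [493.2, -227.5, 0.4]
ee_rot: [-3.137, 0.005, 1.191]
force: [-0.5, -0.0, 3.3]
opening: 0.572
grasp_force: 62.5
```

Call:
arm_command(
  rows=[
    [[0, 0, -0.001], 0],
    [[0, 0, 0], 0],
  ],
)

```text
time: 27.6
tcp_pos: [493.3, -227.6, 0.1]
ee_rot: [-3.137, 0.005, 1.191]
force: [-3.4, 0.8, 9.0]
opening: 0.567
grasp_force: 63.0
```

```bash
python3 st.py
python3 - <<'E'
print(__import__("plant").ctrl.state()["wrist_torque"])
E
```

```text
27.6 [ 4.933e+02 -2.276e+02  1.000e-01] [-179.75    0.3    68.22] [-0.429  0.245 -0.362  0.968 -0.005  1.522] [-3.4  0.8  9. ] 0.5674793652895794
[0.25045463 0.67338552 0.09504429]
```

The plate is seated. I'll release, then lift clear.

Call:
arm_command(
  claw=0.085,
  rows=[
    [[0, 0, 0], 0],
    [[0, 0, 0], 0],
    [[0, 0, 0], 0],
    [[0, 0, 0], 0],
    [[0, 0, 0], 0],
  ],
)

```text
time: 28.22
tcp_pos: [493.1, -227.4, -1.1]
ee_rot: [-3.136, 0.005, 1.191]
force: [-0.6, 0.2, 0.5]
opening: 0.997
grasp_force: 0.0
```

Call:
arm_command(
  rows=[
    [[0, 0, 0.03], 0],
    [[0, 0, 0.05], 0],
    [[0, 0, 0.06], 0],
    [[0, 0, 0.06], 0],
    [[0, 0, 0], 0],
    [[0, 0, 0], 0],
  ],
)

```text
time: 28.98
tcp_pos: [493.1, -227.4, 198.8]
ee_rot: [-3.137, 0.005, 1.191]
force: [-1.0, -0.8, 0.2]
opening: 0.998
grasp_force: 0.0
```

```bash
python3 st.py
python3 - <<'E'
from pl import *
c=take("wrist","w15");s=take("scene","s15");R=np.array([513,-179]);a=np.radians(68.2);u=np.array([np.cos(a),np.sin(a)]);n=np.array([-u[1],u[0]])
for nm,cc in(("w",c),("s",s)):
  for A,r,P in plate(cc,51,near=(513,-179)):
    l=(P-R)@u;w=(P-R)@n
    print(nm,A,np.round(r[0],1),np.round(r[1],1),round(r[2],1),"l",l.min().round(1),l.max().round(1),"w",w.min().round(1),w.max().round(1))
# holes triangulated for height
def holes(cc):
    m=(cc["frame"].min(2)>190).astype(np.uint8);cn,h=cv2.findContours(m,cv2.RETR_CCOMP,cv2.CHAIN_APPROX_NONE)
    o=[]
    for i,k in enumerate(cn):
        if h[0,i,3]>=0 and cv2.contourArea(k)>15:
            p=np.array(cv2.minEnclosingCircle(k)[0])
            P=onz(cc,p,50)[:2]
            if np.hypot(*(P-R))<60: o.append((p,P.round(1)))
    return o
h1,h2=holes(c),holes(s);print(h1,h2)
for p,P in h1:
    for q,Q in h2:
        if np.hypot(*(P-Q))<15: print(tri(c,p,s,q))
E
```

```text
28.975 [ 493.1 -227.4  198.8] [-179.71    0.29   68.22] [-0.429  0.164 -0.015  1.397 -0.005  1.522] [-1.  -0.8  0.2] 0.9978596859271722
w 5920 [ 514.2 -175.8] [139.3  50.2] 67.5 l -66.0 72.8 w -25.2 26.0
[(array([323.13058472, 160.92536926]), array([ 500.8, -208.2])), (array([324.5  ,  92.625]), array([ 528. , -143.7]))] [(array([330. , 185.5]), array([ 528. , -142.9])), (array([347. , 178.5]), array([ 501. , -208.2]))]
(array([ 500.85235622, -208.11372363,   50.09349972]), np.float64(0.1846157817251758))
(array([ 528.13550715, -143.60788198,   49.61131905]), np.float64(0.3771692152482551))
```

The plate lies flat: the holes triangulate to z≈50 mm, and its length is within 1° of the rest's axis. It sits 3.3 mm off lengthwise. I'll regrip at the same place and slide it back by that much.

Call:
arm_command(
  rows=[
    [[0, 0, -0.06], 0],
    [[0, 0, -0.06], 0],
    [[0, 0, -0.05], 0],
    [[0, 0, -0.02], 0],
    [[0, 0, -0.007], 0],
    [[0, 0, 0], 0],
    [[0, 0, 0], 0],
  ],
)

```text
time: 29.95
tcp_pos: [493.9, -227.8, 3.1]
ee_rot: [-3.138, 0.005, 1.191]
force: [-0.3, -0.7, -0.3]
opening: 0.996
grasp_force: 0.0
```

Call:
arm_command(
  claw=0.03,
  rows=[
    [[0, 0, 0], 0],
    [[0, 0, 0], 0],
    [[0, 0, 0], 0],
    [[0, 0, 0], 0],
    [[0, 0, 0], 0],
    [[-0.0006, -0.0016, 0], 0],
    [[-0.0006, -0.0015, 0], 0],
    [[0, 0, 0], 0],
  ],
)

```text
time: 30.95
tcp_pos: [492.8, -230.2, 2.7]
ee_rot: [-3.138, 0.004, 1.191]
force: [1.4, 4.1, 5.5]
opening: 0.569
grasp_force: 60.9
```

Call:
arm_command(
  claw=0.085,
  rows=[
    [[0, 0, 0], 0],
    [[0, 0, 0], 0],
    [[0, 0, 0], 0],
    [[0, 0, 0], 0],
    [[0, 0, 0], 0],
    [[0, 0, 0.03], 0],
    [[0, 0, 0.05], 0],
    [[0, 0, 0.06], 0],
    [[0, 0, 0.06], 0],
    [[0, 0, 0], 0],
    [[0, 0, 0], 0],
  ],
)

```text
time: 32.33
tcp_pos: [491.9, -230.5, 201.8]
ee_rot: [-3.137, 0.005, 1.191]
force: [-0.4, 0.0, -0.7]
opening: 0.994
grasp_force: 0.0
```

```bash
python3 st.py
python3 - <<'E'
from pl import *
c=take("wrist","w16");s=take("scene","s16");b=load("s1");R=np.array([513,-179]);a=np.radians(68.2);u=np.array([np.cos(a),np.sin(a)]);n=np.array([-u[1],u[0]])
for A,r,P in plate(c,51,near=(513,-179)):
    l=(P-R)@u;w=(P-R)@n
    print(A,np.round(r[0],1),np.round(r[1],1),round(r[2],1),"l",l.min().round(1),l.max().round(1),"w",w.min().round(1),w.max().round(1))
# bystanders undisturbed: tin, clip, marker, notebook, disc patches before/after in scene
for nm,P in [("tin",(388,-114,20)),("plain plate",None)]:
    if P: 
        x,y=proj(s,P).astype(int);print(nm,np.abs(s["frame"][y-12:y+12,x-14:x+14].astype(int)-b["frame"][y-12:y+12,x-14:x+14]).mean())
D=(np.abs(s["frame"].astype(int)-b["frame"]).max(2)>40).astype(np.uint8)
N,l,st,ce=cv2.connectedComponentsWithStats(cv2.morphologyEx(D,cv2.MORPH_OPEN,np.ones((2,2))))
print([st[k].tolist() for k in range(1,N) if st[k,4]>8])
E
```

```text
32.325 [ 491.9 -230.5  201.8] [-179.71    0.29   68.22] [-0.435  0.165 -0.008  1.403 -0.005  1.516] [-0.4  0.  -0.7] 0.993520768051939
5759 [ 513.7 -178.8] [139.3  49.8] 67.5 l -69.1 69.9 w -25.4 25.1
tin 8.187996031746032
[[337, 0, 48, 49, 1742], [480, 0, 13, 38, 230], [537, 0, 28, 42, 699], [470, 42, 20, 52, 694], [525, 45, 34, 54, 1227], [346, 50, 27, 11, 228], [337, 60, 43, 64, 1608], [468, 92, 19, 22, 276], [547, 99, 5, 5, 13], [467, 108, 4, 4, 12], [466, 113, 20, 10, 129], [517, 117, 31, 15, 173], [444, 124, 66, 80, 1659], [507, 131, 40, 54, 1362], [319, 173, 43, 20, 331], [524, 172, 3, 4, 9], [510, 184, 26, 31, 145], [360, 194, 18, 8, 81], [351, 201, 10, 7, 49], [435, 200, 102, 85, 2550], [460, 200, 19, 13, 110], [248, 207, 25, 34, 176], [336, 206, 18, 9, 82], [568, 210, 19, 9, 56], [537, 213, 6, 3, 13], [564, 212, 36, 84, 1503], [274, 216, 8, 6, 22], [549, 216, 12, 3, 24], [562, 217, 5, 2, 10], [177, 219, 71, 84, 2614], [255, 221, 68, 57, 1345], [522, 281, 16, 7, 72], [507, 285, 13, 14, 59], [482, 305, 44, 30, 328], [515, 336, 16, 9, 56], [558, 353, 47, 17, 286]]
```

The plate is centred within 1 mm, flat, with the robot clear. Handing in.

```bash
python3 -c "
from plant import order
print(order.hand_in())"
```

```text
the job is handed in; nothing more can be done
None
```

The job is handed in at about 32 s: the holed plate lies flat and level across both bars, within about 1 mm of centre and 1° of lengthwise, and the plain plate was left in its channel with no bystander touched as far as I could tell, though I viewed 12 pictures against the limit of 10.

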